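# Draw the field enclosure's door tight

### The job

Two identical grey weatherproof enclosures lie on the electronics bench with their doors facing up; one is still unlatched, its door standing proud on its gasket and its T-handle turned crosswise, along the door's free edge. Turn that T-handle clockwise, seen from above, to its stop (about a quarter turn, until the bar points from the free edge to the hinges like the one on the other enclosure) so that the door is drawn flush onto its frame, then let go. Do not turn the other enclosure's handle.

Things in the scene. Friction and masses are not known exactly. Their poses are not given: they have to be found in the camera images.
- tee: black bar of the T-handle to be turned, on the unlatched enclosure: 70 long, 14 wide, 16 mm high. Origin: bar's centre, on the turning axis, 38 mm above the door (130 to 140 mm above the bench); x along the bar, z up the axis (within 3 degrees of vertical). Under it a 13 mm thick stem on a 38 mm wide, 6 mm high rosette. Turning it home, the bar sinks about 8 mm with the door
- latch (a joint): angle of that T-handle, rad: 0 = unlatched (bar parallel to the free edge), growing clockwise seen from above to the hard stop at 1.57 = latched (bar at right angles to the free edge, pointing to the hinges). Starts at 0.05 to 0.45. Stiff (0.15 to 0.25 N m), stays where left; it pulls the door down in proportion to the turn
- door (a joint): angle of that enclosure's door, rad: 0 = flush and tight, 0.05 = unlatched, free edge 10 mm proud with black gasket in the gap. The gasket pushes it up, the latch draws it down. The enclosure is screwed down, 200 x 200 mm, 94 mm high with the door shut; the bar's centre lies 45 mm in from the middle of the free edge, 155 mm from the hinges opposite
- other_latch (a joint): angle of the T-handle on the other, identical enclosure, already latched: starts at 1.52 to 1.57, on the same scale as the first. Leave it

How it is judged:
By the outcome, as a careful person would: the job done as asked, in the order asked, and still so for the second after the job is handed in, with the robot touching nothing.
It also fails if it takes over 29 s, if anything falls off the work surface, if the arm or the gripper's body presses on something with over 40 N, if the wrist force passes 120 N, or if a joint passes its speed limit or range.

### The arm

A 7-joint arm with a two-finger parallel gripper is mounted at the origin on the work surface. World frame = base frame: x ahead of the robot, y to its left, z up, the work surface at z = 0. Lengths are in m, angles in rad, forces in N, time in s.
With the tool pointing down it reaches from about 0.375 to 0.925 m from the base axis. Payload 3.1 kg.
Tool frame: the origin (TCP) lies between the finger pads; the fingertips stand 11 mm ahead of it and the grasp point (between the pads) lies 8 mm behind it; z points along the fingers, y is the line along which they close (so a half turn about z gives the same grasp; the last joint's range is limited). The gripper opens to 85 mm and grips with 20 to 120 N. Pads are 22 mm wide; open, the fingers measure 114 mm over their backs; the gripper's body (76 mm by 85 mm) begins 54 mm behind the grasp point. The pads swing forward as they close: fully open they stand 13 mm farther back than shut.
Start: joints at [-1.272, 0.383, 0.044, 1.598, -0.018, 1.161, -0.05], TCP at [0.251, 0.6, 0.242] pointing down, gripper open.
Joint ranges: [-2.61, 2.61], [-0.41, 2.15], [-1.48, 1.57], [0, 2.5], [-1.57, 4.71], [0.05, 1.97], [-2.85, 2.85]. Speed limits (rad/s): [2.79, 2.79, 3.14, 3.14, 3.14, 3.14, 3.14].

### API

Orientations are given as a rotation vector (axis times angle).
In Python, from station import * gives the robot as it stands.
- The arm moves only by the tool drive_tool, never from a script. Its argument "increments" is a list of rows, each a list of 7 numbers: the turn, a rotation vector about the world's x, y, z in degrees, then the shift along the world's x, y, z in mm, then the closure, from 0 (fully open) to 1 (shut). A call has 1 to 8 rows; each row shifts and turns the commanded pose from where the row before left it; what a row does not reach is not made up. A row lasts 1/10 s, in which the tool goes at most 50 mm and 8.59 degrees, less where a joint would pass 70% of its speed; a pose out of reach is approached as far as the arm can. A call is refused whole if a number of a shift passes 50 or a number of a turn 8.59, either way. A call with a gripper value outside its range is refused whole. The fingers move at their own pace and stop on an object; the grip force is fixed at half the most. Time passes only in rows, so rows that do not move let the fingers close. It gives the time, the measured TCP pose, the force, the opening and the grip force at its end, in the units of the state.
- get_state(): the state, without advancing time (a new reading comes with each control period).
- capture(name): name is "side" or "top" or "wrist"; returns the picture (420x560x3 uint8, blue, green, red); there is no depth.
- get_calibration(name): a dict with "camera_matrix" (3x3 intrinsics, pixels), "eye" and "rotation" of the camera in the world; the wrist camera has in their place "hand_eye" (4x4, takes a point from camera to tool coordinates, whose origin is the TCP and whose axes are the flange's). Camera axes: x right, y up, looking along -z (the intrinsics and any distortion apply to the point x, -y, -z); pixel columns grow to the right and rows downward; lengths in m; the calibration is good to about 2 mm. The wrist camera is an equidistant fisheye: a pixel r from the principal point sees the ray r / f radians off the axis. A picture is of the moment at which its call begins: read the wrist's pose just before it. get_calibration takes no time and is no camera call.
- finish_job(): hands the job in; it is judged then, once.
The state is a dict: "t": time; "q": joint angles; "qvel": joint speeds; "tau": joint torques, N m; "ee_pos": TCP position; "eef_rot": TCP orientation; "contact_force": force on the tool from outside, world axes, zero at the start; "ft_torque": the same for the moment, N m; "opening": finger opening in m; "finger_force": force on a finger pad.
Only numpy, scipy, OpenCV 4.12 (cv2) and the standard library are available. Lean on these libraries where they do the work, as an engineer would, in place of code of your own. Each camera call takes 0.05 s, during which the arm holds its last target. There are 200 camera calls.

## Working session

There is one attempt and no reset: what is moved stays moved. The work goes in short steps, Python scripts to look and compute and a tool call to move; the robot and the scene stay as the last step left them, time stands still between calls to the robot, and variables do not carry over. Pictures are saved under pics/ and viewed, at most 10 in all, crops included, and the job is handed in when it is done.

Besides the shell and the picture viewer there is one more tool, called after ">>>" by a JSON object that holds its "method" and its "body", one argument or row to a line. drive_tool: Moves the arm, as the interface text tells. Its arguments: {"type":"object","properties":{"increments":{"type":"array","items":{"type":"array","items":{"type":"number"}}}},"required":["increments"]}

```bash
mkdir -p pics
python3 - <<'E'
from station import *
import cv2
for n in("top","side"):
    cv2.imwrite(f"pics/{n}0.png",capture(n)); c=get_calibration(n); print(n,c)
s=get_state();print(s['t'],s['ee_pos'],s['eef_rot'],s['opening'])
print(get_calibration("wrist"))
E
```

```text
top {'camera_matrix': array([[528.24691151,   0.        , 273.79963093],
       [  0.        , 528.24691151, 211.97869448],
       [  0.        ,   0.        ,   1.        ]]), 'eye': array([ 0.46010513, -0.01475205,  0.9970759 ]), 'rotation': array([ 0.16432241, -0.13310218, -1.54785428])}
side {'camera_matrix': array([[434.68566654,   0.        , 272.54210993],
       [  0.        , 434.68566654, 210.30362893],
       [  0.        ,   0.        ,   1.        ]]), 'eye': array([ 0.23043312, -0.41471293,  0.65772839]), 'rotation': array([ 0.76824871, -0.30688844, -0.70291731])}
0.1 [0.2508556  0.59870574 0.24095758] [-0.61903222 -3.07960016  0.00387126] 0.0852184850007891
{'camera_matrix': array([[325.1922621 ,   0.        , 284.59119964],
       [  0.        , 325.1922621 , 206.25159914],
       [  0.        ,   0.        ,   1.        ]]), 'hand_eye': array([[-1.76020569e-06,  9.44495557e-01,  3.28524188e-01,
         8.43513059e-02],
       [ 9.99999661e-01,  2.72236670e-04, -7.77312994e-04,
        -1.03426176e-03],
       [-8.23605001e-04,  3.28524076e-01, -9.44495237e-01,
        -1.31038687e-01],
       [ 0.00000000e+00,  0.00000000e+00,  0.00000000e+00,
         1.00000000e+00]])}
```

View pics/top0.png

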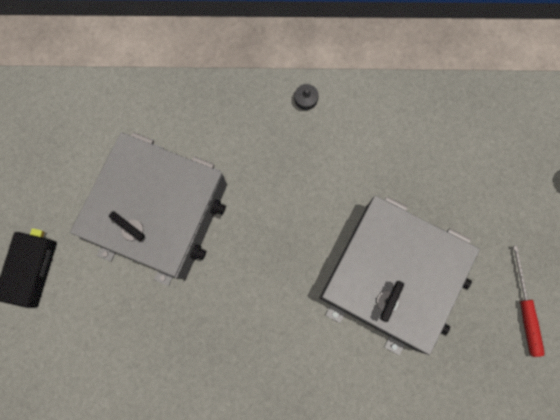

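View pics/side0.png

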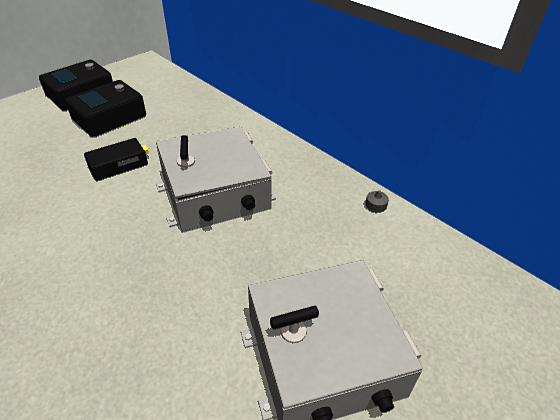

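The unlatched enclosure is the left one in the top view: its bar is at about (127,226), its free edge runs from (75,230) to (180,275), and a gasket gap shows in the side view. The other enclosure, at (393,301), is already latched.

```bash
cat > h.py <<'E'
from station import *
import cv2, numpy as np
from scipy.spatial.transform import Rotation as R
def ray(n,uv):
    c=get_calibration(n);K=c['camera_matrix']
    d=np.array([(uv[0]-K[0,2])/K[0,0],-(uv[1]-K[1,2])/K[1,1],-1.])
    return np.array(c['eye']),R.from_rotvec(c['rotation']).apply(d)
def onz(n,uv,z):
    e,d=ray(n,uv);return e+d*(z-e[2])/d[2]
def blob(img,x0,x1,y0,y1,th=45):
    m=np.zeros(img.shape[:2],np.uint8);m[y0:y1,x0:x1]=(img[y0:y1,x0:x1].max(2)<th)*255
    c=max(cv2.findContours(m,cv2.RETR_EXTERNAL,cv2.CHAIN_APPROX_NONE)[0],key=cv2.contourArea)
    return c[:,0].astype(float)
E
python3 - <<'E'
from h import *
t=cv2.imread('pics/top0.png');s=cv2.imread('pics/side0.png')
c=blob(t,95,160,200,250); print(len(c),c.min(0),c.max(0))
P=np.array([onz('top',p,.140)[:2] for p in c]).astype(np.float32)
r=cv2.minAreaRect(P);print('bar',r)
b=cv2.boxPoints(r);print(b)
cs=blob(s,170,198,130,165);print('side',cs.min(0),cs.max(0))
e,d=ray('top',c.mean(0));e2,d2=ray('side',cs.mean(0))
k=np.linalg.lstsq(np.c_[d,-d2],e2-e,rcond=None)[0];print(e+d*k[0],e2+d2*k[1])
for uv in [(75,230),(180,276),(222,178),(124,136)]: print(uv,onz('top',uv,.1).round(3))
v,_,x0,y0=cv2.fitLine(P,cv2.DIST_L2,0,.01,.01).ravel()[[0,1,2,3]],0,0,0;print(v,np.degrees(np.arctan2(v[1],v[0])))
E=onz('top',(75,230),.1)-onz('top',(180,276),.102);print('edge dir',np.degrees(np.arctan2(E[1],E[0])))
st=get_state();print(R.from_rotvec(st['eef_rot']).as_matrix().round(3))
E
```

```text
71 [110. 213.] [143. 240.]
bar ((0.5971081852912903, 0.24721591174602509), (0.06761891394853592, 0.01061791367828846), 54.17338562011719)
[[0.5730139  0.22291097]
 [0.58162284 0.21669595]
 [0.62120247 0.27152085]
 [0.61259353 0.2777359 ]]
side [180. 136.] [187. 159.]
[0.5979928  0.24893569 0.13309923] [0.59950962 0.24807464 0.13307852]
(75, 230) [0.595 0.348 0.1  ]
(180, 276) [0.519 0.162 0.1  ]
(222, 178) [0.692 0.097 0.1  ]
(124, 136) [0.766 0.276 0.1  ]
[0.58376503 0.8119226  0.5969323  0.24688117] 54.284206
edge dir 67.88355978455492
[[-0.922  0.386 -0.001]
 [ 0.386  0.922 -0.002]
 [-0.    -0.002 -1.   ]]
```

>>> {"method": "drive_tool", "body": {
  "increments": [
    [0,0,6.4,29,-29,0,0],
    [0,0,6.4,29,-29,0,0],
    [0,0,6.4,29,-29,0,0],
    [0,0,6.4,29,-29,0,0],
    [0,0,6.4,29,-29,0,0],
    [0,0,6.4,29,-29,0,0]
  ]
}}

```text
t: 0.7
ee_pos: [0.4259, 0.4238, 0.2417]
eef_rot: [0.435, -3.11, 0.001]
contact_force: [0.8, -0.0, 1.1]
opening: 0.0854
finger_force: 0.0
```

>>> {"method": "drive_tool", "body": {
  "increments": [
    [0,0,6.4,29,-29,0,0],
    [0,0,6.4,29,-29,0,0],
    [0,0,6.4,29,-29,0,0],
    [0,0,6.4,29,-29,0,0],
    [0,0,6.4,29,-29,0,0],
    [0,0,6.4,25,-30,0,0],
    [0,0,0,0,0,0,0],
    [0,0,0,0,0,0,0]
  ]
}}

```text
t: 1.5
ee_pos: [0.5958, 0.2483, 0.2414]
eef_rot: [1.421, -2.8, 0.0]
contact_force: [-0.2, 0.9, 0.5]
opening: 0.0853
finger_force: 0.0
```

```bash
cat >> h.py <<'E'
def wray(st,uv):
    c=get_calibration('wrist');K=c['camera_matrix'];H=c['hand_eye']
    a=np.array([(uv[0]-K[0,2])/K[0,0],-(uv[1]-K[1,2])/K[1,1]]);r=np.hypot(*a)+1e-9
    d=np.array([*(a/r*np.sin(r)),-np.cos(r)])
    T=R.from_rotvec(st['eef_rot']).as_matrix()
    return np.array(st['ee_pos'])+T@H[:3,3],T@H[:3,:3]@d
def wz(st,uv,z):
    e,d=wray(st,uv);return e+d*(z-e[2])/d[2]
E
python3 - <<'E'
from h import *
import pickle
s=get_state();im=capture('wrist');cv2.imwrite('pics/w1.png',im);pickle.dump(s,open('s1.pkl','wb'))
print(s['t'],s['ee_pos'],s['q'],s['contact_force'],R.from_rotvec(s['eef_rot']).as_matrix().round(3))
E
```

```text
1.5 [0.5957602  0.24826759 0.24143965] [-0.51405305  0.37577154  0.07020846  1.61060265 -0.02782609  1.15771281
  2.07216778] [-0.21692223  0.8851739   0.53408175] [[-0.591 -0.807 -0.001]
 [-0.807  0.591 -0.001]
 [ 0.001  0.    -1.   ]]
```

View pics/w1.png

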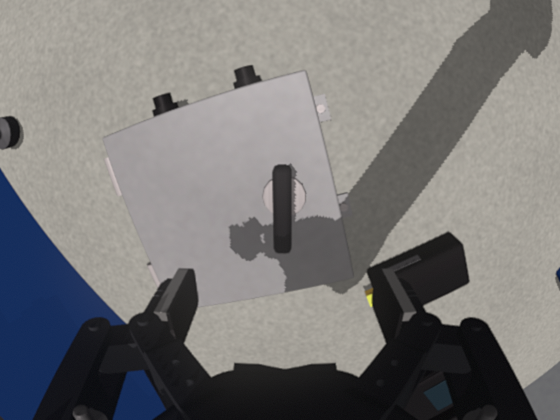

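The wrist view shows the bar nearly in line with the tool x axis, spanning (283,166) to (283,252), on the rosette at (284,196).

Run:
```python
from h import *
import pickle
s=pickle.load(open('s1.pkl','rb'));im=cv2.imread('pics/w1.png')
c=blob(im,265,300,155,260,50);print(c.min(0),c.max(0))
for z in(.138,.142):
    P=np.array([wz(s,p,z)[:2] for p in c]).astype(np.float32)
    r=cv2.minAreaRect(P);v=cv2.fitLine(P,cv2.DIST_L2,0,.01,.01).ravel()
    print(z,r,np.degrees(np.arctan2(v[1],v[0])))
T=R.from_rotvec(s['eef_rot']).as_matrix();print('tool x yaw',np.degrees(np.arctan2(-T[1,0],-T[0,0])))
e,d=ray('top',blob(cv2.imread('pics/top0.png'),95,160,200,250).mean(0));e2,d2=wray(s,c.mean(0))
k=np.linalg.lstsq(np.c_[d,-d2],e2-e,rcond=None)[0];print(e+d*k[0],e2+d2*k[1])
print('rosette',wz(s,(284,196),.106),onz('top',(131,230),.106))
for q in [(304,71),(352,285)]:print(wz(s,q,.1))
```

```text
[273. 175.] [290. 252.]
0.138 ((0.599960446357727, 0.24919915199279785), (0.0636453703045845, 0.012863263487815857), 54.117610931396484) 53.059937
0.142 ((0.5990371108055115, 0.2480015903711319), (0.06256021559238434, 0.012643922120332718), 54.117591857910156) 53.05998
tool x yaw 53.794392532571436
[0.59565909 0.24447285 0.1477218 ] [0.59527057 0.24328964 0.14729868]
rosette [0.59527059 0.245739   0.106     ] [0.59579344 0.2490985  0.106     ]
[0.51961415 0.17012812 0.1       ]
[0.59640121 0.36295067 0.1       ]
```

>>> {"method": "drive_tool", "body": {
  "increments": [
    [0,0,0,1,-1,-30,0],
    [0,0,0,0,0,-30,0],
    [0,0,0,0,0,-30,0],
    [0,0,0,0,0,-27,0],
    [0,0,0,0,0,0,0],
    [0,0,0,0,0,0,0.5],
    [0,0,0,0,0,0,1],
    [0,0,0,0,0,0,1]
  ]
}}

```text
t: 2.35
ee_pos: [0.5975, 0.2506, 0.1276]
eef_rot: [-1.427, 2.794, 0.0]
contact_force: [0.3, 0.3, 0.8]
opening: 0.0439
finger_force: 0.0
```

>>> {"method": "drive_tool", "body": {
  "increments": [
    [0,0,0,0,0,0,1],
    [0,0,0,0,0,0,1],
    [0,0,0,0,0,0,1],
    [0,0,0,0,0,0,1],
    [0,0,0,0,0,0,1]
  ]
}}

```text
t: 2.85
ee_pos: [0.5986, 0.2487, 0.1269]
eef_rot: [-1.424, 2.796, -0.003]
contact_force: [4.7, -2.7, 4.0]
opening: 0.0135
finger_force: 58.7
```

Run:
```python
from h import *
s=get_state();cv2.imwrite('pics/w2.png',capture('wrist'))
print(s['ee_pos'],s['contact_force'],s['ft_torque'],s['opening'],s['finger_force'])
```

```text
[0.59859784 0.24866036 0.12689571] [ 4.69124739 -2.65663892  3.96340918] [-0.20771771 -0.4310866   0.06039962] 0.013533424813356391 58.71544595807791
```

View pics/w2.png

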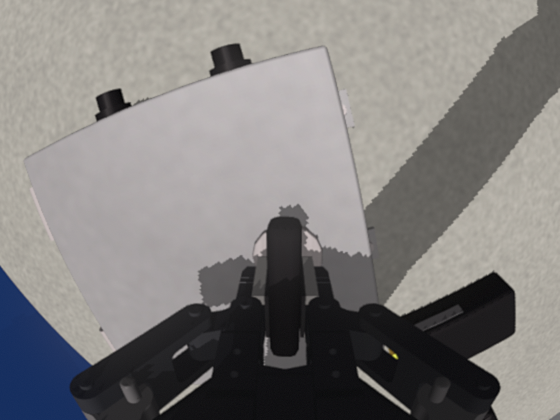

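The bar is held between the pads: opening 13.5 mm, bar spanning (284,217) to (284,355).

>>> {"method": "drive_tool", "body": {
  "increments": [
    [0,0,-4,0,0,-0.4,1],
    [0,0,-4,0,0,-0.4,1],
    [0,0,-4,0,0,-0.4,1],
    [0,0,-4,0,0,-0.4,1],
    [0,0,-4,0,0,-0.4,1],
    [0,0,-4,0,0,-0.4,1],
    [0,0,-4,0,0,-0.4,1],
    [0,0,-4,0,0,-0.4,1]
  ]
}}

```text
t: 3.7
ee_pos: [0.5987, 0.2478, 0.1241]
eef_rot: [-0.596, 3.08, -0.004]
contact_force: [3.1, -3.7, 7.0]
opening: 0.0132
finger_force: 58.3
```

```bash
cat > st.py <<'E'
from h import *
s=get_state();T=R.from_rotvec(s['eef_rot']).as_matrix();q=s['q']
print(s['t'],s['ee_pos'],s['contact_force'].round(1),s['ft_torque'].round(2),s['opening'],s['finger_force'],'yaw',np.degrees(np.arctan2(-T[1,0],-T[0,0])),q)
E
python3 st.py
```

```text
3.7 [0.59866879 0.24782875 0.12410815] [ 3.1 -3.7  7. ] [-0.94 -0.44  0.2 ] 0.013178270463726646 58.2666152715683 yaw 21.887243163241376 [-0.5975001   0.50066164  0.17985192  1.70501395 -0.10234599  0.94174222
  1.57352616]
```

Low forces, and it's turning. Continuing.

>>> {"method": "drive_tool", "body": {
  "increments": [
    [0,0,-4,0,0,-0.4,1],
    [0,0,-4,0,0,-0.4,1],
    [0,0,-4,0,0,-0.4,1],
    [0,0,-4,0,0,-0.4,1],
    [0,0,-4,0,0,-0.4,1],
    [0,0,-4,0,0,-0.4,1],
    [0,0,-4,0,0,-0.4,1],
    [0,0,-4,0,0,-0.4,1]
  ]
}}

```text
t: 4.5
ee_pos: [0.598, 0.2467, 0.1214]
eef_rot: [0.276, 3.126, -0.005]
contact_force: [0.4, -5.2, 11.1]
opening: 0.013
finger_force: 58.8
```

>>> {"method": "drive_tool", "body": {
  "increments": [
    [0,0,-4,0,0,-0.4,1],
    [0,0,-4,0,0,-0.4,1],
    [0,0,0,0,0,0,1]
  ]
}}

```text
t: 4.8
ee_pos: [0.5977, 0.2465, 0.1205]
eef_rot: [0.493, 3.1, -0.005]
contact_force: [-0.2, -4.9, 11.5]
opening: 0.0132
finger_force: 59.5
```

```bash
python3 st.py
```

```text
4.8 [0.59774719 0.24650048 0.12050699] [-0.2 -4.9 11.5] [-1.45 -0.03 -0.14] 0.013235059042014653 59.49908494949341 yaw -18.07948970713993 [-0.71137632  0.51753075  0.32939887  1.71406721 -0.19436822  0.94210618
  0.94784466]
```

>>> {"method": "drive_tool", "body": {
  "increments": [
    [0,0,-2,0,0,-0.5,1],
    [0,0,-2,0,0,-0.5,1],
    [0,0,0,0,0,0,1]
  ]
}}

```text
t: 5.1
ee_pos: [0.5976, 0.2465, 0.1202]
eef_rot: [0.597, 3.082, -0.005]
contact_force: [-2.4, -5.8, 14.8]
opening: 0.0132
finger_force: 60.0
```

```bash
python3 st.py
```

```text
5.1 [0.59764198 0.24646671 0.12019318] [-2.4 -5.8 14.8] [-1.59  0.3   0.33] 0.013234243555423653 59.99977469444275 yaw -21.92507588650078 [-0.72239618  0.51974485  0.34383528  1.71475183 -0.20348612  0.94268275
  0.88771342]
```

>>> {"method": "drive_tool", "body": {
  "increments": [
    [0,0,-2,0,0,0,1],
    [0,0,-1,0,0,0,1],
    [0,0,0,0,0,0,1]
  ]
}}

```text
t: 5.4
ee_pos: [0.5976, 0.2465, 0.1202]
eef_rot: [0.668, 3.067, -0.007]
contact_force: [-1.6, -7.3, 13.8]
opening: 0.0136
finger_force: 72.8
```

```bash
python3 st.py
```

```text
5.4 [0.59764299 0.24648356 0.12020365] [-1.6 -7.3 13.8] [-1.51  0.31  1.52] 0.013634572790623228 72.79501128941774 yaw -24.57382263339676 [-0.73121962  0.52115332  0.35455255  1.71511167 -0.2085081   0.94317463
  0.84496708]
```

The moment jumped to 1.5 N m at yaw −24.6°, so the handle is on its stop. I'll relax the twist a little, then release and rise.

>>> {"method": "drive_tool", "body": {
  "increments": [
    [0,0,1.3,0,0,0,1],
    [0,0,0,0,0,1,0.7],
    [0,0,0,0,0,0,0.3],
    [0,0,0,0,0,0,0],
    [0,0,0,0,0,0,0],
    [0,0,0,0,0,0,0],
    [0,0,0,0,0,0,0],
    [0,0,0,0,0,0,0]
  ]
}}

```text
t: 6.2
ee_pos: [0.5961, 0.2496, 0.1179]
eef_rot: [-0.643, -3.075, 0.0]
contact_force: [-0.1, 1.1, -0.2]
opening: 0.0855
finger_force: 0.0
```

>>> {"method": "drive_tool", "body": {
  "increments": [
    [0,0,0,0,0,20,0],
    [0,0,0,0,0,30,0],
    [0,0,0,0,0,35,0],
    [0,0,0,0,0,35,0],
    [0,0,0,0,0,0,0],
    [0,0,0,0,0,0,0]
  ]
}}

```text
t: 6.8
ee_pos: [0.597, 0.2497, 0.2396]
eef_rot: [0.643, 3.073, 0.003]
contact_force: [-0.7, 0.4, -0.4]
opening: 0.0851
finger_force: 0.0
```

```bash
python3 st.py
python3 - <<'E'
from h import *
s=get_state();im=capture('wrist');cv2.imwrite('pics/w3.png',im)
import pickle;pickle.dump(s,open('s3.pkl','wb'))
a=capture('side');cv2.imwrite('pics/s3.png',cv2.resize(a[110:250,120:320],(800,560)))
E
```

```text
6.8 [0.59697561 0.24969963 0.23956256] [-0.7  0.4 -0.4] [-0.04  0.05  0.04] 0.08508130178456244 0.0 yaw -23.64622675117976 [-0.75762797  0.39333692  0.38264372  1.62458132 -0.15784851  1.15130282
  0.82070296]
```

View pics/w3.png

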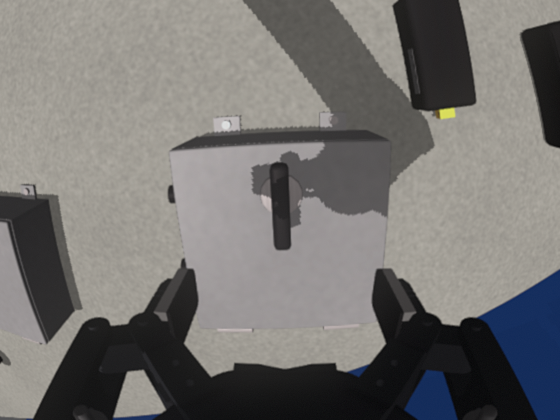

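View pics/s3.png

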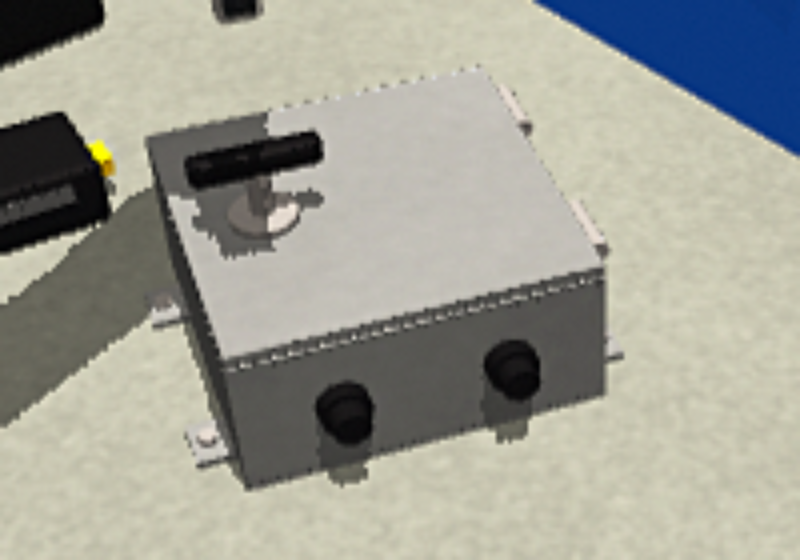

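The gap is closed and the bar points to the hinges: wrist view (279,165) to (283,250), with the free edge from (172,150) to (390,140). A quick check of the angle between them follows.

Run:
```python
from h import *
import pickle
s=pickle.load(open('s3.pkl','rb'));im=cv2.imread('pics/w3.png')
c=blob(im,262,300,155,260,45);print(c.min(0),c.max(0))
for lo in(165,180,200):
    # centreline per row
    rows=range(lo,246);M=np.array([wz(s,(c[c[:,1]==r][:,0].min()/2+c[c[:,1]==r][:,0].max()/2,r),.134)[:2] for r in rows if (c[:,1]==r).sum()>1])
    v=cv2.fitLine(M.astype(np.float32),cv2.DIST_HUBER,0,.01,.01).ravel();print('bar',np.degrees(np.arctan(v[1]/v[0])))
# corners of the door from wrist: free edge, hinge edge, sides
def yaw(a,b):
    d=wz(s,a,.094)-wz(s,b,.094);return np.degrees(np.arctan(d[1]/d[0]))
print('free',yaw((172,150),(390,140)),'hinge',yaw((200,328),(373,325)))
top=capture('top');cv2.imwrite('pics/top3.png',top)
d=cv2.imread('pics/top0.png')[270:330,370:420].astype(int)-top[270:330,370:420];print('other changed px',(abs(d).max(2)>40).sum())
```

```text
[271. 163.] [289. 247.]
bar -14.89052
bar -13.6367
bar -10.837062
free 68.91100800425409 hinge 67.42534634619724
other changed px 0
```

Run:
```python
from h import *
im=cv2.imread('pics/w3.png')
c=cv2.resize(im[155:260,245:320],(420,588),interpolation=cv2.INTER_NEAREST);cv2.imwrite('pics/c3.png',np.clip(c.astype(int)*2,0,255).astype(np.uint8))
```

```text
(no output)
```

View pics/c3.png

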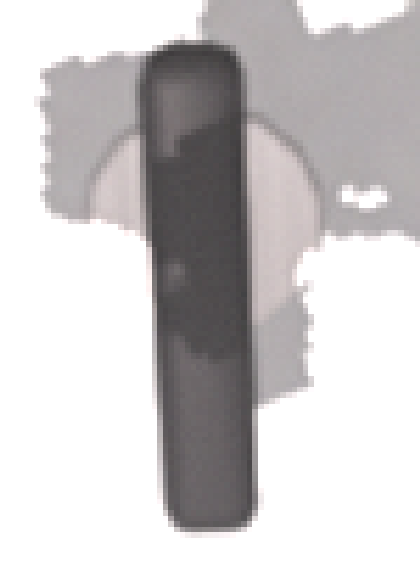

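The enlarged crop shows the bar's centreline going from (279.5,169.3) to (282.8,244.3) in wrist pixels.

```bash
python3 - <<'E'
from h import *
import pickle
s=pickle.load(open('s3.pkl','rb'))
def yaw(a,b,z):
    d=wz(s,a,z)-wz(s,b,z);return np.degrees(np.arctan(d[1]/d[0])),np.linalg.norm(d)
print(yaw((279.5,169.3),(282.8,244.3),.134), [yaw(a,b,.134)[0] for a,b in [((270.4,169.3),(274.8,244.3)),((288.6,169.3),(290.7,244.3))]])
E
python3 - <<'E'
from h import *
t=cv2.imread('pics/top3.png')
for n,b in(('mine',(95,160,195,255)),('other',(370,415,275,325))):
    c=blob(t,*b);P=np.array([onz('top',p,.134)[:2] for p in c]).astype(np.float32);print(n,c.min(0),c.max(0),cv2.minAreaRect(P))
E
```

```text
(np.float64(-21.47028771658543), np.float64(0.06169870805926378)) [np.float64(-21.176897857980105), np.float64(-21.83627551007246)]
mine [ 95. 195.] [122. 228.] ((0.6197949051856995, 0.29010939598083496), (0.0616016685962677, 0.042222652584314346), 53.53305435180664)
other [381. 282.] [402. 319.] ((0.485289067029953, -0.18500466644763947), (0.010831364430487156, 0.06492894887924194), 59.86145782470703)
```

The bar sits at −21.5°, against an expected −22° ± 1°. That agrees with the stop I felt, and the tool is clear of everything.

```bash
python3 -c "
from station import *
print(finish_job())"
```

```text
the job is handed in; nothing more can be done
None
```

I turned the unlatched enclosure's T-handle clockwise to its stop, which drew the door down with no gap visible in the side view, then let go and handed the job in; the other enclosure's handle was not touched.

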